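# Bed a pipe section in the V-blocks and clamp it for drilling

## Task

Set up the loose pipe section for drilling: take it from the wooden rack, lower it gently into the pair of V-blocks so that it beds fully on both flanks of the V, and with the clamp still open slide it along the V until it is pressed firmly home against the end stop. Then swing the clamp over and press it down so that its pad bears firmly on the pipe and holds it by itself, let go, and leave the pipe bedded in the V and against the stop. Press by feel, with no more than about 20 N by hand at any time, and leave the other things on the bench alone.

Things in the scene. Friction and masses are not known exactly. Their poses are not given: they have to be found in the camera images.
- pipe: loose galvanised pipe section, outer diameter 42 mm, length 190 mm, 0.35 to 0.65 kg, both ends alike (treat it as solid). Origin at its centre; its y axis runs along the pipe. It lies in the rack; it can be gripped across its middle from above, there and in the V-blocks
- rack: fixed wooden rack, board 110 x 170 x 12 mm with four 24 mm square posts (tops 42 mm above the bench) that hold the pipe near its ends, its centre 57 mm above the bench; between the posts, 108 mm along the pipe are free. Origin under the centre of the board; its y axis runs along the pipe
- vblocks: fixed pair of aluminium V-blocks, 88 mm wide, tops 66 mm over the bench, on a 12 mm plate; 90 degree V, 56 mm wide at the mouth. They fill y = -80 to -38 and 38 to 80 mm; 76 mm between them are free for fingers. Origin at bench height under the V's line, midway; y runs along the V, end stop at its -y end, clamp hinge on the +x side at the +y end. Pipe pressed in by over 60 N is damage
- vee (a point): point on the axis of the pipe when it is bedded in the V, 68 mm above the bench, midway between the two blocks; axes as for the V-blocks
- end_stop: fixed steel stop plate, 40 mm wide, 12 mm thick, top 87 mm over the bench, across the -y end of the V, at a different place along it each time. Origin on the face that the pipe's end meets, at the seated pipe's axis; the face looks to +y: the pipe at home has its centre at y = +95 mm here. Home needs over 3 N on it beyond the friction in the V; over 50 N is damage
- clamp (a joint): angle of the clamp arm, rad: 0 when level with its pad touching the bedded pipe, growing as it swings up and away (upright 1.57); starts open at 1.65 to 1.9. Stiff hinge: it stays where left and takes about 4 to 5 N at the bar to move; pressed down on the pipe with 10 to 20 N at the bar, it keeps holding when let go
- clamp_hinge (a point): centre of the clamp's hinge, 105 mm above the bench, at x = 60, y = 70 mm of the V-blocks; the hinge axis runs along the V-blocks' y
- clamp_bar (a point): middle of the free part of the round crossbar at the clamp arm's end: 10 mm thick, parallel to the V, 115 mm from the hinge axis, about 38 mm free, at y = 98 mm of the V-blocks (at clamp 0: x = -55 mm, 105 mm over the bench). Can be pinched across from above; turns between the fingers
- clamp_pad: rubber pad, swivelling slightly, under the clamp arm, 26 x 18 mm, that bears on the top of the pipe over the +y V-block; origin 60 mm from the hinge axis, in the arm. More than 70 N on the pipe is damage
- jar: screw jar, 64 mm diameter, 80 mm high; leave alone
- screwdriver: screwdriver lying on the bench; leave alone
- can: paint can, 60 mm diameter, 130 mm high; leave alone
Mind the look-alikes: they are no part of the job. What is shaped like the pipe but green, orange or pink is not meant.

How it is judged:
On the way:
1. with the clamp still open, the pipe lies bedded in the V and is pressed firmly against the end stop (more than 3 N) (x of pipe in the frame of vee between -0.0025 and 0.0025 m and z of pipe in the frame of vee between -0.0025 and 0.0025 m and angle between the y axis of pipe and the y axis of vee, either way round below 0.035 rad and contact force between pipe and end_stop above 3 N and value of joint clamp above 1.2 rad), for 0.2 s.
At the end, for the whole second after the job is handed in: The pipe rests still, bedded in the V (axis within 2.5 mm and 2 degrees), its end within 2.5 mm of the end stop, and the closed clamp's pad bears on it with more than 2 N by itself (x of pipe in the frame of vee between -0.0025 and 0.0025 m and z of pipe in the frame of vee between -0.0025 and 0.0025 m and angle between the y axis of pipe and the y axis of vee, either way round below 0.035 rad and y of pipe in the frame of end_stop between 0.0925 and 0.0975 m and contact force between clamp_pad and pipe above 2 N and value of joint clamp below 0.06 rad and linear speed of pipe below 0.01 m/s and angular speed of pipe below 0.05 rad/s); the robot touches nothing.
It fails at once if the pipe is forced or dropped into the V-blocks (over 60 N) (contact force between pipe and vblocks above 60 N).
It fails at once if the pipe is rammed against the end stop (over 50 N) (contact force between pipe and end_stop above 50 N).
It fails at once if the clamp crushes the pipe (over 70 N) (contact force between clamp_pad and pipe above 70 N).
It fails at once if a bystander is moved more than 20 mm (distance of any of jar, screwdriver, can from where it was at the start of the episode above 0.02 m).
It also fails if it takes over 72 s, if anything falls off the work surface, if the arm or the gripper's body presses on something with over 40 N, if the wrist force passes 120 N, or if a joint passes its speed limit or range.

## Robot

A 7-joint arm with a two-finger parallel gripper is mounted at the origin on the work surface. World frame = base frame: x ahead of the robot, y to its left, z up, the work surface at z = 0. Lengths are in m, angles in rad, forces in N, time in s.
With the tool pointing down it reaches from about 0.425 to 1.025 m from the base axis. Payload 9.4 kg.
Tool frame: the origin (TCP) lies midway between the tips of the shut fingers; the grasp point (between the pads) lies manip.grip_depth behind it (manip.grip_depth is the distance from the TCP to the grasp point, in m); z points along the fingers, y is the line along which they close (so a half turn about z gives the same grasp; the last joint's range is limited). The gripper opens to 93 mm and grips with 3 to 60 N. Pads are 15 mm wide; open, the fingers measure 128 mm over their backs; the gripper's body (75 mm by 188 mm) begins 65 mm behind the grasp point.
Start: joints at [1.026, 0.599, -0.003, 1.599, 0.002, 0.943, -0.08], TCP at [0.327, -0.647, 0.219] pointing down, gripper open.
Joint ranges: [-2.57, 2.57], [-0.35, 1.97], [-1.29, 1.29], [0.11, 2.56], [-1.05, 4.19], [0.11, 1.86], [-2.63, 2.63]. Speed limits (rad/s): [2.22, 2.22, 3.01, 3.01, 3.14, 3.14, 3.14].

## Interface

Orientations are given as a unit quaternion [w, x, y, z].
In Python, from bench import manip gives the robot as it stands. The module is installed in compiled form; this text tells all that it offers.
- The arm moves only by the tool move_arm, never from a script. Its argument "rows" is a list that holds one entry, the list of rows, each a list of 7 numbers: the shift along the tool's x, y, z in units of 25 mm (1.0 is 25 mm), then the turn, a rotation vector about the tool's x, y, z in units of 8 degrees (1.0 is 8 degrees), then the closure, from -1 (fully open) to 1 (shut). In form: [[[tx, ty, tz, ax, ay, az, grip], ...]]. A call has 1 to 20 rows; each row shifts and turns the commanded pose from where the row before left it, along the tool's axes as they then stand; what a row does not reach is not made up. A row lasts 1/10 s, in which the tool goes at most 50 mm and 8.59 degrees, less where a joint would pass 70% of its speed; a pose out of reach is approached as far as the arm can. A call is refused whole if a number of a shift passes 1 or a number of a turn 1, either way. A call with a gripper value outside its range is refused whole. The fingers move at their own pace and stop on an object; "force" is the grip in N (left out, the last holds). Time passes only in rows, so rows that do not move let the fingers close. It gives the time, the measured TCP pose, the force and the opening at its end, in the units of the state.
- manip.read_state(): the state, without advancing time (a new reading comes with each control period).
- manip.read_camera(name): name is "scene" or "top" or "wrist"; returns the picture (420x560x3 uint8, red, green, blue); there is no depth.
- manip.camera_params(name): a dict with "camera_matrix" (3x3 intrinsics, pixels), "rvec" (rotation vector, rad) and "tvec" (3), from world to camera coordinates, as OpenCV has them; the wrist camera has in their place "hand_eye" (4x4, takes a point from camera to tool coordinates, whose origin is the TCP and whose axes are the flange's). Camera axes: x right, y down, z forward; pixel columns grow to the right and rows downward; lengths in m; the calibration is good to about 2 mm. A picture is of the moment at which its call begins: read the wrist's pose just before it. camera_params takes no time and is no camera call.
- manip.hand_in(): hands the job in, once; it reports no verdict.
Trained networks look in the newest picture that a camera, given by its name, has taken for a name from the list of things; names that differ only in an ending like _2 or _b are one class to them, and where a whole thing is asked for, a point or a joint stands for the part that bears it (a point fixed in the world has none). Each returns a list of dicts, best first, with "confidence" (0 to 1); they miss things now and then, are a little off and sometimes report something else, mostly with a low value. They report only what shows in the picture. A call takes as long as a camera call. They do not tell look-alikes from the thing itself.
- manip.cut_out(target, camera): "region" (420x560 bool, what is visible of it).
- manip.place_of(target, camera): "location" ([x, y, z] in m, in world coordinates, good to about 4 mm: a listed point, or the origin of a listed thing).
The state is a dict: "t": time; "qpos": joint angles; "joint_velocities": joint speeds; "tau": joint torques, N m; "eef_pos": TCP position; "tcp_rot": TCP orientation; "wrist_force": force on the tool from outside, world axes, zero at the start; "torque": the same for the moment, N m; "gripper_width": finger opening in m.
Only numpy, scipy, OpenCV 4.12 (cv2) and the standard library are available. Lean on these libraries where they do the work, as an engineer would, in place of code of your own. Each camera call takes 0.05 s, during which the arm holds its last target. There are 200 camera calls.

## Working session

There is one attempt and no reset: what is moved stays moved. The work goes in short steps, Python scripts to look and compute and a tool call to move; the robot and the scene stay as the last step left them, time stands still between calls to the robot, and variables do not carry over. Pictures are saved under pics/ and viewed, on a budget of 10 in all, crops included, one or two more only if the job needs it, and the job is handed in when it is done.

Besides the shell and the picture viewer there is one more tool, called after "Emit:" as a command line: name --argument value ..., lists and objects as JSON in quotes. move_arm: Moves the arm, as the interface text tells. Its arguments: {"type":"object","properties":{"rows":{"type":"array"},"force":{"type":"number"}},"required":["rows"]}

```bash
mkdir -p pics; cat > h.py <<'E'
import numpy as np, cv2
from bench import manip
from scipy.spatial.transform import Rotation as R
def cam(n):
    p=manip.camera_params(n); return np.array(p["camera_matrix"]),np.array(p["rvec"]),np.array(p["tvec"])
def proj(P,n):
    K,r,t=cam(n); return cv2.projectPoints(np.array(P,float).reshape(-1,1,3),r,t,K,None)[0].reshape(-1,2)
def ray(uv,n,z):
    K,r,t=cam(n); Rm=cv2.Rodrigues(r)[0]; t=t.ravel(); c=-Rm.T@t
    uv=np.atleast_2d(uv); d=(np.linalg.inv(K)@np.c_[uv,np.ones(len(uv))].T).T@Rm
    return c+d*((z-c[2])/d[:,2])[:,None]
def save(img,f): cv2.imwrite('pics/'+f,cv2.cvtColor(img,cv2.COLOR_RGB2BGR))
E
python3 - <<'E'
from h import *
s=manip.read_state(); print(s, manip.grip_depth)
for n in ("top","scene"):
    im=manip.read_camera(n); save(im,n+'0.png')
    for t in ("pipe","rack","vblocks","vee","end_stop","clamp_hinge","clamp_bar","clamp_pad"):
        try:
            for d in manip.place_of(t,n)[:4]: print(n,t,np.round(d["location"],4),round(d["confidence"],2), proj(d["location"],n).round())
        except Exception as e: print(n,t,e)
print(manip.read_state()["t"])
E
```

```text
{'t': 0.0, 'qpos': array([ 1.02629925,  0.60013045, -0.0025298 ,  1.60013665,  0.00178301,
        0.94292522, -0.0797682 ]), 'joint_velocities': array([-0.00021609, -0.00053782, -0.00024525,  0.00127331,  0.00087425,
        0.00061887,  0.00095117]), 'tau': array([-1.41590775e-03, -7.65069366e+01,  1.49669152e+00, -2.52358854e+01,
       -5.24974940e-02,  1.68187078e-02,  1.27758594e-04]), 'eef_pos': array([ 0.32666934, -0.64666882,  0.21775391]), 'tcp_rot': array([-7.57792161e-04,  9.72761886e-01,  2.31805254e-01, -2.52450349e-04]), 'wrist_force': array([ 0.51349131,  0.13211661, -0.26473033]), 'torque': array([-0.00708467, -0.03173676,  0.04967126]), 'gripper_width': 0.0931757074372242} 0.0188
top pipe [ 0.6875 -0.1847  0.02  ] 0.89 [[350. 162.]]
top pipe [ 0.2281 -0.4482  0.0251] 0.86 [[438. 310.]]
top pipe [ 0.6259 -0.4245  0.0228] 0.8 [[426. 182.]]
top pipe [ 0.286  -0.197   0.0224] 0.78 [[355. 289.]]
top vblocks [0.5231 0.1744 0.0035] 0.8 [[237. 211.]]
top vee [0.5262 0.1782 0.0701] 0.96 [[234. 207.]]
top end_stop [0.5109 0.0811 0.0658] 0.44 [[265. 213.]]
top clamp_hinge [0.5976 0.2387 0.1019] 0.71 [[213. 182.]]
top clamp_bar [0.621  0.2642 0.2222] 0.69 [[196. 164.]]
top clamp_pad [0.6101 0.2379 0.1648] 0.56 [[209. 173.]]
scene pipe [ 0.6258 -0.4219  0.0213] 0.92 [[144. 173.]]
scene pipe [ 0.2896 -0.1968  0.0249] 0.82 [[262. 148.]]
scene pipe [ 0.4952 -0.1841  0.0617] 0.8 [[224. 174.]]
scene pipe [ 0.2298 -0.4435  0.0237] 0.8 [[220. 111.]]
scene vblocks [ 0.5268  0.1771 -0.0064] 0.6 [[309. 250.]]
scene vee [0.5924 0.2358 0.1059] 0.64 [[315. 250.]]
scene end_stop [0.5127 0.0778 0.0664] 0.5 [[286. 215.]]
scene clamp_hinge [0.5925 0.2349 0.101 ] 0.96 [[315. 251.]]
scene clamp_bar [0.6234 0.2594 0.2133] 0.73 [[319. 236.]]
scene clamp_bar [ 7.797e-01  5.090e-02 -4.000e-04] 0.55 [[220. 282.]]
scene clamp_pad [0.6125 0.2388 0.1589] 0.53 [[313. 243.]]
scene clamp_pad [0.5936 0.2366 0.1021] 0.17 [[315. 251.]]
0.9
```

View pics/top0.png

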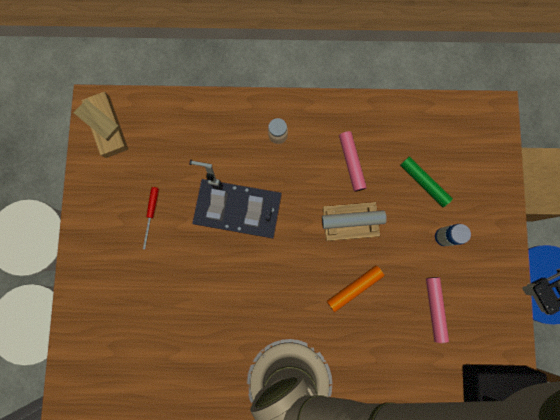

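View pics/scene0.png

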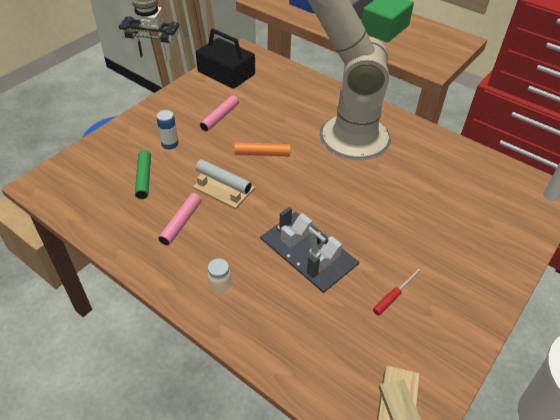

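The top view shows the grey pipe in the rack at (355,219). Pipe-shaped look-alikes are pink at (352,160) and (437,310), green at (426,182) and orange at (355,288), and none of them is meant. The V-blocks are at (237,210), with the clamp upright at (205,170) and the stop at about (270,213). Next I'll measure directions and confirm in a crop.

```bash
python3 - <<'E'
from h import *
im=manip.read_camera("top"); 
def line(m,z):
    ys,xs=np.nonzero(m); P=ray(np.c_[xs,ys].astype(float),"top",z)[:,:2].astype(np.float32)
    return cv2.minAreaRect(P), P.mean(0)
for d in manip.cut_out("pipe","top"):
    m=d["region"]; ys,xs=np.nonzero(m); c=im[m].mean(0)
    print("pipe",d["confidence"],xs.mean().round(),ys.mean().round(),c.round(),*line(m,0.065))
for t,z in(("vblocks",0.012),("rack",0.012)):
  for d in manip.cut_out(t,"top")[:2]:
    print(t,d["confidence"],d["region"].sum(),*line(d["region"],z))
g=im.astype(int).max(2)
m=np.zeros(g.shape,np.uint8); m[175:245,185:290]=(im[175:245,185:290].astype(int)[:,:,0]<=im[175:245,185:290].astype(int)[:,:,2]+5)
n,l,st,_=cv2.connectedComponentsWithStats(m); k=1+st[1:,4].argmax(); print("plate",line(l==k,0.012),st[k])
c=np.hstack([im[150:250,185:290],im[150:250,300:405]]); save(cv2.resize(c,None,fx=3.8,fy=3.8,interpolation=cv2.INTER_CUBIC),'c1.png')
E
```

```text
pipe 0.98 355.0 288.0 [169.  84.   5.] ((0.2919054925441742, -0.1927918791770935), (0.04059159755706787, 0.18545329570770264), 35.44182205200195) [ 0.2920122  -0.19236436]
pipe 0.88 437.0 309.0 [159.  88. 101.] ((0.2348020374774933, -0.4323432445526123), (0.18869724869728088, 0.04524068161845207), 5.954395771026611) [ 0.23410456 -0.4317381 ]
pipe 0.79 354.0 219.0 [116. 120. 112.] ((0.49694955348968506, -0.188950777053833), (0.041794754564762115, 0.19524013996124268), 5.727578639984131) [ 0.49675196 -0.1881752 ]
pipe 0.63 352.0 160.0 [169.  90. 106.] ((0.6802442669868469, -0.18504291772842407), (0.18746136128902435, 0.03969458490610123), 15.173574447631836) [ 0.6807335 -0.1851016]
pipe 0.58 426.0 182.0 [ 28. 101.  38.] ((0.6178034543991089, -0.41179007291793823), (0.18452653288841248, 0.04468687251210213), 44.01084899902344) [ 0.6157548 -0.4119651]
vblocks 0.63 970 ((0.5350370407104492, 0.18165238201618195), (0.17453709244728088, 0.10075947642326355), 81.3725814819336) [0.5342835  0.18383932]
vblocks 0.63 3248 ((0.5635678172111511, 0.19436804950237274), (0.3130878806114197, 0.2097458690404892), 80.96221923828125) [0.5420142  0.18345366]
rack 0.68 1090 ((0.4974400997161865, -0.18936848640441895), (0.11023076623678207, 0.17074494063854218), 5.9856719970703125) [ 0.49224606 -0.1887911 ]
plate (((0.5412775278091431, 0.1744222640991211), (0.25985825061798096, 0.16507591307163239), 80.79541778564453), array([0.5314205 , 0.17505792], dtype=float32)) [ 193  175   88   63 3177]
```

View pics/c1.png

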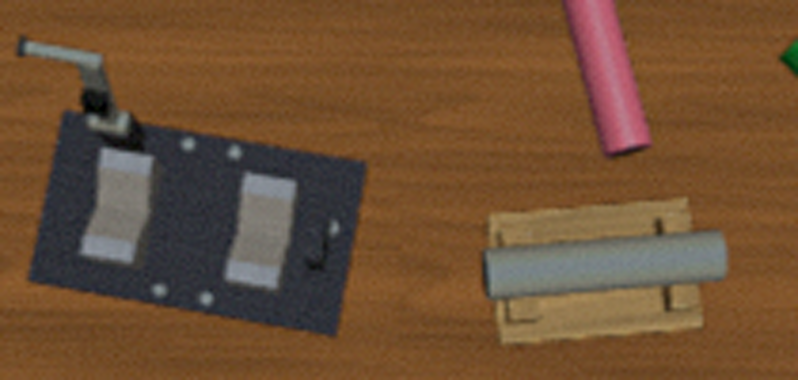

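The left of the crop shows the V-blocks with the stop at right and the clamp open at top left. On the right the plain grey pipe lies across the wooden rack. It's the only galvanised one, so it is the target. I'll turn first and then travel over it.

Emit:
move_arm --rows '[[[0, 0, 0, 0, 0, -1, -1], [0, 0, 0, 0, 0, -1, -1], [0, 0, 0, 0, 0, -1, -1], [0, 0, 0, 0, 0, -1, -1], [0, 0, 0, 0, 0, -1, -1], [0, 0, 0, 0, 0, -1, -1], [0, 0, 0, 0, 0, -1, -1], [0, 0, 0, 0, 0, -1, -1], [0, 0, 0, 0, 0, -0.61, -1]]]' --force 30

```text
t: 2.0
eef_pos: [0.3267, -0.6472, 0.2186]
tcp_rot: [0.0, 0.669, 0.743, -0.0]
wrist_force: [0.5, 0.3, 0.7]
gripper_width: 0.0931
```

Emit:
move_arm --rows '[[[1, 0.5, 0.1, 0, 0, 0, -1], [1, 0.5, 0.1, 0, 0, 0, -1], [1, 0.5, 0.1, 0, 0, 0, -1], [1, 0.5, 0.1, 0, 0, 0, -1], [1, 0.5, 0.1, 0, 0, 0, -1], [1, 0.5, 0.1, 0, 0, 0, -1], [1, 0.5, 0.1, 0, 0, 0, -1], [1, 0.5, 0.1, 0, 0, 0, -1], [1, 0.5, 0.1, 0, 0, 0, -1], [1, 0.5, 0.1, 0, 0, 0, -1], [1, 0.5, 0.1, 0, 0, 0, -1], [1, 0.5, 0.1, 0, 0, 0, -1], [1, 0.5, 0.1, 0, 0, 0, -1], [1, 0.5, 0.1, 0, 0, 0, -1], [1, 0.5, 0.1, 0, 0, 0, -1], [1, 0.5, 0.1, 0, 0, 0, -1], [1, 0.5, 0.1, 0, 0, 0, -1], [0.6, 0.1, 0.1, 0, 0, 0, -1], [0, 0, 0, 0, 0, 0, -1], [0, 0, 0, 0, 0, 0, -1]]]'

```text
t: 4.0
eef_pos: [0.4972, -0.1885, 0.1737]
tcp_rot: [0.0, 0.671, 0.741, -0.0]
wrist_force: [0.6, 0.1, -0.1]
gripper_width: 0.0932
```

```bash
cat >> h.py <<'E'
def wpose(s=None):
    s=s or manip.read_state(); q=s["tcp_rot"]; T=np.eye(4); T[:3,:3]=R.from_quat([q[1],q[2],q[3],q[0]]).as_matrix(); T[:3,3]=s["eef_pos"]
    p=manip.camera_params("wrist"); return T@np.array(p["hand_eye"]),np.array(p["camera_matrix"])
def wray(uv,z,TK):
    T,K=TK; uv=np.atleast_2d(uv); d=(np.linalg.inv(K)@np.c_[uv,np.ones(len(uv))].T).T@T[:3,:3].T
    c=T[:3,3]; return c+d*((z-c[2])/d[:,2])[:,None]
def wproj(P,TK):
    T,K=TK; p=(np.atleast_2d(P)-T[:3,3])@T[:3,:3]; p=p@K.T; return p[:,:2]/p[:,2:]
E
python3 - <<'E'
from h import *
TK=wpose(); im=manip.read_camera("wrist"); save(im,'w1.png')
for d in manip.cut_out("pipe","wrist")[:3]:
    ys,xs=np.nonzero(d["region"]); P=wray(np.c_[xs,ys].astype(float),0.062,TK)[:,:2].astype(np.float32)
    print(d["confidence"],len(xs),xs.min(),xs.max(),ys.min(),ys.max(),im[d["region"]].mean(0).round(),cv2.minAreaRect(P))
for d in manip.place_of("pipe","wrist")[:3]: print(d)
E
```

```text
0.93 10092 252 304 82 289 [148. 158. 150.] ((0.49595069885253906, -0.1789683699607849), (0.041116707026958466, 0.17745079100131989), 5.805001258850098)
0.92 7822 371 559 181 246 [198.  97. 121.] ((0.6572321057319641, -0.1835133135318756), (0.1606701761484146, 0.03919512778520584), 14.422205924987793)
0.81 9564 0 138 79 272 [190.  85.   0.] ((0.3125247359275818, -0.18618832528591156), (0.04418805614113808, 0.17123298346996307), 36.378334045410156)
{'location': [0.6903, -0.1933, 0.0215], 'confidence': 0.9}
{'location': [0.2888, -0.1972, 0.0222], 'confidence': 0.9}
{'location': [0.4959, -0.186, 0.054], 'confidence': 0.68}
```

View pics/w1.png

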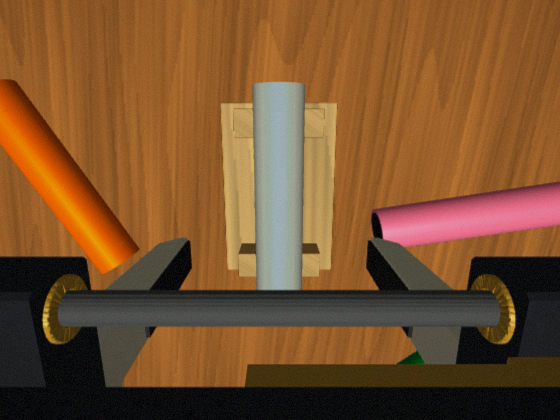

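The wrist view shows the grey pipe from (252,82) to (304,289), lined up between the open fingers. I'll lower and grip.

Emit:
move_arm --rows '[[[0.06, -0.02, 1, 0, 0, 0, -1], [0, 0, 1, 0, 0, 0, -1], [0, 0, 1, 0, 0, 0, -1], [0, 0, 1, 0, 0, 0, -1], [0, 0, 0.8, 0, 0, 0, -1], [0, 0, 0.4, 0, 0, 0, -1], [0, 0, 0.2, 0, 0, 0, -1], [0, 0, 0, 0, 0, 0, 1], [0, 0, 0, 0, 0, 0, 1], [0, 0, 0, 0, 0, 0, 1], [0, 0, 0, 0, 0, 0, 1], [0, 0, 0, 0, 0, 0, 1], [0, 0, 0, 0, 0, 0, 1], [0, 0, 0, 0, 0, 0, 1], [0, 0, 0, 0, 0, 0, 1]]]' --force 30

```text
t: 5.65
eef_pos: [0.497, -0.1865, 0.0387]
tcp_rot: [0.0, 0.671, 0.741, 0.0]
wrist_force: [0.8, -0.0, 1.2]
gripper_width: 0.0413
```

Emit:
move_arm --rows '[[[0, 0, -0.5, 0, 0, 0, 1], [0, 0, -1, 0, 0, 0, 1], [0, 0, -1, 0, 0, 0, 1], [0, 0, -1, 0, 0, 0, 1], [0, 0, -1, 0, 0, 0.92, 1], [0, 0, -1, 0, 0, 0.92, 1], [1, -0.1, -0.5, 0, 0, 0, 1], [1, -0.1, -0.5, 0, 0, 0, 1], [1, -0.1, -0.5, 0, 0, 0, 1], [1, -0.1, -0.5, 0, 0, 0, 1], [1, -0.1, -0.5, 0, 0, 0, 1], [1, -0.1, 0, 0, 0, 0, 1], [1, -0.1, 0, 0, 0, 0, 1], [1, -0.1, 0, 0, 0, 0, 1], [1, -0.1, 0, 0, 0, 0, 1], [0.8, -0.2, 0, 0, 0, 0, 1], [0, 0, 0, 0, 0, 0, 1], [0, 0, 0, 0, 0, 0, 1]]]'

```text
t: 7.45
eef_pos: [0.5071, 0.0596, 0.2388]
tcp_rot: [-0.0, 0.76, 0.65, -0.001]
wrist_force: [0.0, -1.3, -4.9]
gripper_width: 0.0414
```

```bash
python3 - <<'E'
from h import *
s=manip.read_state(); print(s["eef_pos"],s["tcp_rot"],s["wrist_force"],s["gripper_width"])
TK=wpose(s); im=manip.read_camera("wrist"); save(im,'w2.png')
for t in ("vee","vblocks","end_stop","clamp_hinge","clamp_bar","clamp_pad","pipe"):
    for d in manip.place_of(t,"wrist")[:2]: print(t,np.round(d["location"],4),round(d["confidence"],2),wproj(d["location"],TK).round())
E
```

```text
[0.50713098 0.05964957 0.23878171] [-1.31748265e-04  7.60234351e-01  6.49648657e-01 -5.79708650e-04] [ 0.02215735 -1.3328278  -4.91426401] 0.04142932524187776
pipe [0.504  0.0588 0.2531] 0.76 [[274. 269.]]
```

View pics/w2.png

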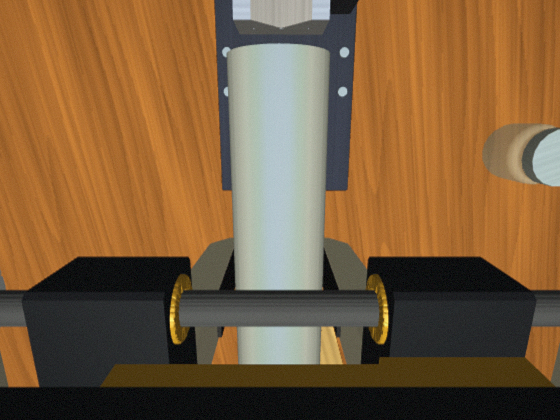

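The pipe in hand hides the stop. The far V-block shows at columns 232–329 in rows 0–20, with its V near (281,28), and the plate's screws are at (227,52), (344,52), (228,91) and (343,91). I'll compute the V line from those.

```bash
python3 - <<'E'
from h import *
TK=wpose(); im=manip.read_camera("wrist").astype(int)
for r in (2,6,10,14,18):
    g=im[r].sum(1); print(r,[ (c,g[c+1]-g[c-1]) for c in range(215,350) if abs(g[c+1]-g[c-1])>60])
pts={'scr':([(227,52),(344,52),(228,91),(343,91)],.013),'blk':([(232,18),(329,18)],.066),'apexfront':([(281,28)],.066),'platecorner':([(223,189),(348,189)],.012),}
for k,(p,z) in pts.items(): print(k,wray(np.array(p,float),z,TK).round(4).tolist())
s=manip.read_state(); print(s["eef_pos"])
yaw=np.deg2rad(-9);ax=np.array([np.cos(yaw),np.sin(yaw)]);ay=np.array([-np.sin(yaw),np.cos(yaw)])
for k,(p,z) in pts.items():
    q=wray(np.array(p,float),z,TK)[:,:2]-[.5262,.178]; print(k,(np.c_[q@ax,q@ay]*1000).round(1).tolist())
q=s["eef_pos"][:2]-[.5262,.178]; print('tcp',q@ax,q@ay)
E
```

```text
2 [(230, np.int64(400)), (231, np.int64(368)), (248, np.int64(-92)), (249, np.int64(-74)), (310, np.int64(79)), (311, np.int64(81)), (327, np.int64(-138)), (328, np.int64(-426)), (329, np.int64(-415)), (330, np.int64(-98))]
6 [(230, np.int64(383)), (231, np.int64(344)), (248, np.int64(-83)), (327, np.int64(-202)), (328, np.int64(-450)), (329, np.int64(-322))]
10 [(230, np.int64(304)), (231, np.int64(388)), (232, np.int64(119)), (248, np.int64(-95)), (249, np.int64(-116)), (310, np.int64(96)), (311, np.int64(84)), (327, np.int64(-271)), (328, np.int64(-500)), (329, np.int64(-273))]
14 [(230, np.int64(292)), (231, np.int64(371)), (232, np.int64(114)), (248, np.int64(-79)), (249, np.int64(-101)), (310, np.int64(84)), (311, np.int64(74)), (327, np.int64(-251)), (328, np.int64(-411)), (329, np.int64(-164))]
18 [(230, np.int64(194)), (231, np.int64(373)), (232, np.int64(218)), (248, np.int64(-74)), (249, np.int64(-80)), (310, np.int64(75)), (327, np.int64(-248)), (328, np.int64(-380)), (329, np.int64(-155))]
scr [[0.4751, 0.2073, 0.013], [0.5994, 0.1873, 0.013], [0.4684, 0.168, 0.013], [0.5939, 0.1479, 0.013]]
blk [[0.491, 0.2237, 0.066], [0.5781, 0.2098, 0.066]]
apexfront [[0.5337, 0.2085, 0.066]]
platecorner [[0.4408, 0.0606, 0.012], [0.5876, 0.037, 0.012]]
[0.50795014 0.0593874  0.23858423]
scr [[-55.1, 20.9], [70.8, 20.7], [-55.5, -18.9], [71.6, -19.1]]
blk [[-41.9, 39.6], [46.3, 39.5]]
apexfront [[2.6, 31.3]]
platecorner [[-66.0, -129.3], [82.7, -129.6]]
tcp 0.0005299252291792563 -0.12000718486660801
```

Emit:
move_arm --rows '[[[1, 0.02, 0, 0, 0, 0, 1], [1, 0, 0, 0, 0, 0, 1], [1, 0, 0, 0, 0, 0, 1], [1, 0, 0, 0, 0, 0, 1], [0.8, 0, 0, 0, 0, 0, 1], [0.4, 0, 0, 0, 0, 0, 1], [0, 0, 0.8, 0, 0, 0, 1], [0, 0, 1, 0, 0, 0, 1], [0, 0, 1, 0, 0, 0, 1], [0, 0, 1, 0, 0, 0, 1], [0, 0, 1, 0, 0, 0, 1], [0, 0, 1, 0, 0, 0, 1], [0, 0, 0.6, 0, 0, 0, 1], [0, 0, 0.4, 0, 0, 0, 1], [0, 0, 0.2, 0, 0, 0, 1], [0, 0, 0, 0, 0, 0, 1], [0, 0, 0, 0, 0, 0, 1]]]'

```text
t: 9.6
eef_pos: [0.5293, 0.1881, 0.0642]
tcp_rot: [0.0, 0.761, 0.649, 0.0]
wrist_force: [0.2, -0.3, -3.7]
gripper_width: 0.0416
```

Emit:
move_arm --rows '[[[0, 0, 0.2, 0, 0, 0, 1], [0, 0, 0.1, 0, 0, 0, 1], [0, 0, 0.08, 0, 0, 0, 1], [0, 0, 0.04, 0, 0, 0, 1], [0, 0, 0, 0, 0, 0, 1], [0, 0, 0, 0, 0, 0, 1]]]'

```text
t: 10.2
eef_pos: [0.5289, 0.1881, 0.0531]
tcp_rot: [-0.0, 0.761, 0.649, -0.0]
wrist_force: [-0.4, 1.1, -4.2]
gripper_width: 0.0413
```

Emit:
move_arm --rows '[[[0, 0, 0.04, 0, 0, 0, 1], [0, 0, 0.04, 0, 0, 0, 1], [0, 0, 0, 0, 0, 0, 1], [0, 0, 0, 0, 0, 0, 1]]]'

```text
t: 10.6
eef_pos: [0.5288, 0.188, 0.0511]
tcp_rot: [-0.0, 0.761, 0.649, -0.0]
wrist_force: [-0.4, -1.1, -4.2]
gripper_width: 0.0414
```

Emit:
move_arm --rows '[[[0, 0, 0.03, 0, 0, 0, 1], [0, 0, 0.03, 0, 0, 0, 1], [0, 0, 0, 0, 0, 0, 1], [0, 0, 0, 0, 0, 0, 1]]]'

```text
t: 11.0
eef_pos: [0.5294, 0.1881, 0.0501]
tcp_rot: [0.0, 0.761, 0.649, 0.001]
wrist_force: [0.7, -0.0, 4.9]
gripper_width: 0.0414
```

Emit:
move_arm --rows '[[[0, 0, 0.03, 0, 0, 0, 1], [0, 0, 0, 0, 0, 0, 1], [0, 0, 0, 0, 0, 0, 1]]]'

```text
t: 11.3
eef_pos: [0.5294, 0.1882, 0.05]
tcp_rot: [0.0, 0.761, 0.649, 0.001]
wrist_force: [-1.8, -2.0, 15.7]
gripper_width: 0.0417
```

Both flanks are in contact, with small sideways forces. I'll ease off, release so the pipe settles, and regrip.

Emit:
move_arm --rows '[[[0, 0, -0.05, 0, 0, 0, 1], [0, 0, 0, 0, 0, 0, 1], [0, 0, 0, 0, 0, 0, -0.2], [0, 0, 0, 0, 0, 0, -0.2], [0, 0, 0, 0, 0, 0, -0.2], [0, 0, 0, 0, 0, 0, -0.2]]]'

```text
t: 11.9
eef_pos: [0.5286, 0.1881, 0.0499]
tcp_rot: [-0.0, 0.761, 0.649, -0.0]
wrist_force: [0.1, -0.9, 0.2]
gripper_width: 0.0556
```

Emit:
move_arm --rows '[[[0, 0, 0, 0, 0, 0, 1], [0, 0, 0, 0, 0, 0, 1], [0, 0, 0, 0, 0, 0, 1], [0, 0, 0, 0, 0, 0, 1], [0, 0, 0, 0, 0, 0, 1], [0, 0, 0, 0, 0, 0, 1]]]' --force 20

```text
t: 12.5
eef_pos: [0.5293, 0.188, 0.0501]
tcp_rot: [0.0, 0.761, 0.649, 0.0]
wrist_force: [3.2, 0.2, -2.3]
gripper_width: 0.0417
```

Emit:
move_arm --rows '[[[0, 0.025, 0, 0, 0, 0, 1], [-0.1, 0, 0, 0, 0, 0, 1], [-0.1, 0, 0, 0, 0, 0, 1], [-0.1, 0, 0, 0, 0, 0, 1], [0, 0, 0, 0, 0, 0, 1], [0, 0, 0, 0, 0, 0, 1]]]'

```text
t: 13.1
eef_pos: [0.5281, 0.1801, 0.0501]
tcp_rot: [0.0, 0.761, 0.649, -0.0]
wrist_force: [-0.0, 0.2, 0.2]
gripper_width: 0.0415
```

Emit:
move_arm --rows '[[[-0.04, 0, 0, 0, 0, 0, 1], [-0.04, 0, 0, 0, 0, 0, 1], [0, 0, 0, 0, 0, 0, 1]]]'

```text
t: 13.4
eef_pos: [0.5279, 0.1787, 0.0501]
tcp_rot: [-0.0, 0.761, 0.649, 0.0]
wrist_force: [0.0, 2.2, -0.8]
gripper_width: 0.0414
```

Emit:
move_arm --rows '[[[-0.04, 0, 0, 0, 0, 0, 1], [-0.02, 0, 0, 0, 0, 0, 1], [0, 0, 0, 0, 0, 0, 1]]]'

```text
t: 13.7
eef_pos: [0.5276, 0.1771, 0.0501]
tcp_rot: [-0.0, 0.761, 0.649, -0.0]
wrist_force: [0.3, 3.1, 0.1]
gripper_width: 0.0415
```

Emit:
move_arm --rows '[[[-0.04, 0, 0, 0, 0, 0, 1], [-0.02, 0, 0, 0, 0, 0, 1], [0, 0, 0, 0, 0, 0, 1]]]'

```text
t: 14.0
eef_pos: [0.5274, 0.1755, 0.0501]
tcp_rot: [-0.0, 0.761, 0.649, -0.0]
wrist_force: [-0.9, 3.2, 0.0]
gripper_width: 0.0416
```

Emit:
move_arm --rows '[[[-0.04, 0, 0, 0, 0, 0, 1], [-0.02, 0, 0, 0, 0, 0, 1], [0, 0, 0, 0, 0, 0, 1]]]'

```text
t: 14.3
eef_pos: [0.5272, 0.1741, 0.0501]
tcp_rot: [-0.0, 0.761, 0.649, -0.0]
wrist_force: [-0.7, 3.5, -0.4]
gripper_width: 0.0416
```

Emit:
move_arm --rows '[[[-0.03, 0, 0, 0, 0, 0, 1], [0, 0, 0, 0, 0, 0, 1], [0, 0, 0, 0, 0, 0, 1]]]'

```text
t: 14.6
eef_pos: [0.5271, 0.1734, 0.0501]
tcp_rot: [-0.0, 0.761, 0.649, -0.0]
wrist_force: [-0.3, 4.1, 0.9]
gripper_width: 0.0413
```

Emit:
move_arm --rows '[[[-0.04, 0, 0, 0, 0, 0, 1], [0, 0, 0, 0, 0, 0, 1], [0, 0, 0, 0, 0, 0, 1]]]'

```text
t: 14.9
eef_pos: [0.5271, 0.1734, 0.0501]
tcp_rot: [-0.0, 0.76, 0.649, 0.001]
wrist_force: [-0.1, 5.8, -1.0]
gripper_width: 0.0419
```

Emit:
move_arm --rows '[[[-0.04, 0, 0, 0, 0, 0, 1], [0, 0, 0, 0, 0, 0, 1], [0, 0, 0, 0, 0, 0, 1]]]'

```text
t: 15.2
eef_pos: [0.5271, 0.1734, 0.0501]
tcp_rot: [-0.001, 0.76, 0.65, 0.001]
wrist_force: [-1.1, 9.9, -1.7]
gripper_width: 0.0416
```

Emit:
move_arm --rows '[[[-0.04, 0, 0, 0, 0, 0, 1], [0, 0, 0, 0, 0, 0, 1], [0, 0, 0, 0, 0, 0, 1]]]'

```text
t: 15.5
eef_pos: [0.5271, 0.1734, 0.0501]
tcp_rot: [-0.001, 0.76, 0.65, 0.002]
wrist_force: [-0.3, 12.3, -3.5]
gripper_width: 0.0415
```

The pipe is stalled against the stop at 12 N, with sliding friction about 3.5 N. I'll add a touch of down force so it stays bedded, hold, then release.

Emit:
move_arm --rows '[[[0, 0, 0.015, 0, 0, 0, 1], [-0.02, 0, 0, 0, 0, 0, 1], [0, 0, 0, 0, 0, 0, 1], [0, 0, 0, 0, 0, 0, 1], [0, 0, 0, 0, 0, 0, 1], [0, 0, 0, 0, 0, 0, 1]]]'

```text
t: 16.1
eef_pos: [0.5271, 0.1734, 0.0501]
tcp_rot: [-0.001, 0.76, 0.65, 0.002]
wrist_force: [-1.1, 12.4, 1.3]
gripper_width: 0.041
```

Emit:
move_arm --rows '[[[0, 0, 0, 0, 0, 0, -0.1], [0, 0, 0, 0, 0, 0, -0.5], [0, 0, 0, 0, 0, 0, -1], [0, 0, 0, 0, 0, 0, -1], [0, 0, 0, 0, 0, 0, -1]]]'

```text
t: 16.6
eef_pos: [0.5266, 0.1694, 0.0496]
tcp_rot: [0.0, 0.761, 0.649, -0.0]
wrist_force: [0.1, 0.3, -0.9]
gripper_width: 0.0771
```

Emit:
move_arm --rows '[[[0, 0, -0.4, 0, 0, 0, -1], [0, 0, -1, 0, 0, 0, -1], [0, 0, -1, 0, 0, 0, -1], [0, 0, -1, 0, 0, 0, -1], [0, 0, -1, 0, 0, 0, -1], [0, 0, -1, 0, 0, 0, -1], [0, 0, -1, 0, 0, 0, -1], [0, 0, -1, 0, 0, 0, -1], [0, 0.6, -1, 0, 0, 0, -1], [0, 1, -1, 0, 0, 0, -1], [0, 1, -0.6, 0, 0, 0, -1], [0, 0.5, 0, 0, 0, 0, -1], [0, 0, 0, 0, 0, 0, -1], [0, 0, 0, 0, 0, 0, -1]]]'

```text
t: 18.0
eef_pos: [0.6016, 0.1577, 0.2984]
tcp_rot: [-0.001, 0.76, 0.649, -0.001]
wrist_force: [-0.1, 0.0, -1.0]
gripper_width: 0.0933
```

```bash
python3 - <<'E'
from h import *
s=manip.read_state(); print(s["eef_pos"],s["wrist_force"]); TK=wpose(s); im=manip.read_camera("wrist"); save(im,'w3.png')
O=np.array([.5277,.1778]);yaw=np.deg2rad(-9);ax=np.array([np.cos(yaw),np.sin(yaw)]);ay=np.array([-np.sin(yaw),np.cos(yaw)])
f=lambda p:(round(float((p[:2]-O)@ax),4),round(float((p[:2]-O)@ay),4),round(p[2],4))
print('tcp',f(s["eef_pos"]))
for c in("wrist","top"):
  if c=="top": manip.read_camera("top")
  for t in ("clamp_bar","clamp_hinge","clamp_pad","vee","end_stop","pipe"):
    for d in manip.place_of(t,c)[:(5 if t=="pipe" else 1)]: print(c,t,f(np.array(d["location"])),round(d["confidence"],2),wproj(d["location"],TK).round())
E
```

```text
[0.60160495 0.15772902 0.29844867] [-0.07455868  0.03824245 -0.98633447]
tcp (0.0761, -0.0083, np.float64(0.2984))
wrist clamp_bar (0.0809, 0.099, np.float64(0.2217)) 0.86 [[287.  62.]]
wrist clamp_hinge (0.0626, 0.0675, np.float64(0.1052)) 0.75 [[266. 114.]]
wrist clamp_pad (0.0697, 0.0681, np.float64(0.1603)) 0.66 [[272. 112.]]
wrist end_stop (-0.0033, -0.1032, np.float64(0.0633)) 0.77 [[217. 253.]]
wrist pipe (0.0007, -0.005, np.float64(0.0648)) 0.88 [[217. 177.]]
top clamp_bar (0.0848, 0.1001, np.float64(0.2211)) 0.4 [[292.  60.]]
top clamp_hinge (0.0605, 0.0702, np.float64(0.1051)) 0.8 [[264. 111.]]
top vee (-0.0023, -0.0001, np.float64(0.0718)) 0.67 [[213. 174.]]
top pipe (0.1943, -0.5805, np.float64(0.0233)) 0.95 [[347. 501.]]
top pipe (-0.1799, -0.4079, np.float64(0.0214)) 0.93 [[122. 419.]]
top pipe (0.2172, -0.3351, np.float64(0.0213)) 0.92 [[369. 382.]]
top pipe (-0.1938, -0.6624, np.float64(0.0203)) 0.6 [[131. 533.]]
```

View pics/w3.png

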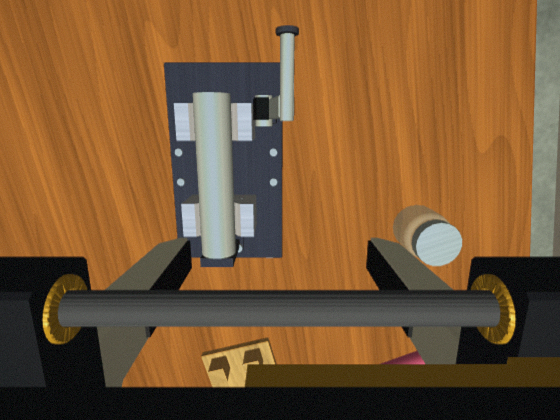

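The pipe lies in the V with its end on the stop at (217,258). The clamp bar runs from (287,30) to (287,120). I'll go to the bar, pinch it, and compute the arc.

Emit:
move_arm --rows '[[[1, 0.2, 0, 0, 0, 0, -1], [1, 0, 0, 0, 0, 0, -1], [1, 0, 0, 0, 0, 0, -1], [1, 0, 0, 0, 0, 0, -1], [0.25, 0, 0.4, 0, 0, 0, -1], [0, 0, 1, 0, 0, 0, -1], [0, 0, 1, 0, 0, 0, -1], [0, 0, 0.9, 0, 0, 0, -1], [0, 0, 0.5, 0, 0, 0, -1], [0, 0, 0.2, 0, 0, 0, -1], [0, 0, 0, 0, 0, 0, 1], [0, 0, 0, 0, 0, 0, 1], [0, 0, 0, 0, 0, 0, 1], [0, 0, 0, 0, 0, 0, 1], [0, 0, 0, 0, 0, 0, 1], [0, 0, 0, 0, 0, 0, 1], [0, 0, 0, 0, 0, 0, 1], [0, 0, 0, 0, 0, 0, 1], [0, 0, 0, 0, 0, 0, 1], [0, 0, 0, 0, 0, 0, 1]]]' --force 25

```text
t: 20.7
eef_pos: [0.6248, 0.2619, 0.1997]
tcp_rot: [-0.0, 0.761, 0.649, -0.0]
wrist_force: [1.0, -0.2, 0.2]
gripper_width: 0.0174
```

```bash
python3 - <<'E'
from h import *
s=manip.read_state(); print(s["eef_pos"],s["wrist_force"],s["gripper_width"])
O=np.array([.5277,.1778]);yaw=np.deg2rad(-9);ax=np.array([np.cos(yaw),np.sin(yaw)]);ay=np.array([-np.sin(yaw),np.cos(yaw)])
p=s["eef_pos"]; print((p[:2]-O)@ax,(p[:2]-O)@ay,p[2]+.0188)
ph=np.linspace(1.754,.1,15); P=np.c_[60-115*np.cos(ph),105+115*np.sin(ph)]
for a,d in zip(ph[1:],np.diff(P,axis=0)/25): print(a.round(2),d[0].round(2),(-d[1]).round(2))
E
```

```text
[0.62476282 0.26188911 0.19969429] [ 0.97725546 -0.18804619  0.2363846 ] 0.01742563517817302
0.08271337750829566 0.09823780320379405 0.21849429208532462
1.64 -0.54 -0.07
1.52 -0.54 -0.0
1.4 -0.54 0.06
1.28 -0.53 0.12
1.16 -0.51 0.19
1.05 -0.49 0.24
0.93 -0.45 0.3
0.81 -0.41 0.35
0.69 -0.37 0.4
0.57 -0.32 0.44
0.45 -0.27 0.47
0.34 -0.21 0.5
0.22 -0.15 0.52
0.1 -0.09 0.54
```

Emit:
move_arm --rows '[[[0, 0, 0, 0, 0, 0, 1], [0, 0, 0, 0, 0, 0, 1], [0, 0, 0, 0, 0, 0, 1], [-0.27, 0, 0, 0, 0, 0, 1]]]'

```text
t: 21.1
eef_pos: [0.6242, 0.2615, 0.1998]
tcp_rot: [-0.003, 0.76, 0.65, 0.004]
wrist_force: [6.1, 28.8, -15.9]
gripper_width: 0.009
```

I put that shift on the wrong axis, along the bar. I'll undo it.

Emit:
move_arm --rows '[[[0.27, 0, 0, 0, 0, 0, 1], [0, 0, 0, 0, 0, 0, 1], [0, 0, 0, 0, 0, 0, 1]]]'

```text
t: 21.4
eef_pos: [0.6243, 0.2615, 0.1997]
tcp_rot: [0.0, 0.761, 0.649, -0.001]
wrist_force: [-3.7, -1.0, 1.8]
gripper_width: 0.0096
```

Emit:
move_arm --rows '[[[0, -0.27, -0.03, 0, 0, 0, 1], [0, -0.27, -0.03, 0, 0, 0, 1], [0, 0, 0, 0, 0, 0, 1], [0, 0, 0, 0, 0, 0, 1]]]'

```text
t: 21.8
eef_pos: [0.6122, 0.2634, 0.2018]
tcp_rot: [0.001, 0.761, 0.649, 0.0]
wrist_force: [3.1, -3.0, 3.0]
gripper_width: 0.0094
```

Emit:
move_arm --rows '[[[0, -0.54, 0, 0, 0, 0, 1], [0, -0.54, 0.06, 0, 0, 0, 1], [0, -0.53, 0.12, 0, 0, 0, 1], [0, -0.51, 0.19, 0, 0, 0, 1], [0, -0.49, 0.24, 0, 0, 0, 1], [0, 0, 0, 0, 0, 0, 1]]]'

```text
t: 22.4
eef_pos: [0.5454, 0.2751, 0.1858]
tcp_rot: [-0.001, 0.76, 0.65, -0.0]
wrist_force: [-3.1, 1.7, -1.3]
gripper_width: 0.009
```

Emit:
move_arm --rows '[[[0, -0.45, 0.3, 0, 0, 0, 1], [0, -0.41, 0.35, 0, 0, 0, 1], [0, -0.37, 0.4, 0, 0, 0, 1], [0, 0, 0, 0, 0, 0, 1]]]'

```text
t: 22.8
eef_pos: [0.5154, 0.2798, 0.1589]
tcp_rot: [-0.001, 0.76, 0.65, -0.001]
wrist_force: [-1.4, 2.9, -5.6]
gripper_width: 0.0087
```

Emit:
move_arm --rows '[[[0, -0.32, 0.44, 0, 0, 0, 1], [0, -0.27, 0.47, 0, 0, 0, 1], [0, -0.21, 0.5, 0, 0, 0, 1], [0, 0, 0, 0, 0, 0, 1]]]'

```text
t: 23.2
eef_pos: [0.496, 0.283, 0.1236]
tcp_rot: [-0.001, 0.76, 0.65, -0.001]
wrist_force: [-2.0, 3.2, -5.7]
gripper_width: 0.0092
```

Emit:
move_arm --rows '[[[0, -0.08, 0.26, 0, 0, 0, 1], [0, -0.07, 0.26, 0, 0, 0, 1], [0, -0.05, 0.27, 0, 0, 0, 1], [0, 0, 0, 0, 0, 0, 1], [0, 0, 0, 0, 0, 0, 1]]]'

```text
t: 23.7
eef_pos: [0.491, 0.2838, 0.1045]
tcp_rot: [-0.001, 0.76, 0.65, -0.001]
wrist_force: [-4.0, 4.1, -4.3]
gripper_width: 0.0088
```

Emit:
move_arm --rows '[[[0, -0.02, 0.2, 0, 0, 0, 1], [0, -0.02, 0.2, 0, 0, 0, 1], [0, 0, 0.1, 0, 0, 0, 1], [0, 0, 0, 0, 0, 0, 1], [0, 0, 0, 0, 0, 0, 1]]]'

```text
t: 24.2
eef_pos: [0.4894, 0.2841, 0.0921]
tcp_rot: [-0.001, 0.76, 0.65, -0.001]
wrist_force: [-7.1, 4.0, -2.0]
gripper_width: 0.0089
```

Emit:
move_arm --rows '[[[0, 0, 0.06, 0, 0, 0, 1], [0, 0, 0, 0, 0, 0, 1], [0, 0, 0, 0, 0, 0, 1]]]'

```text
t: 24.5
eef_pos: [0.4892, 0.2841, 0.0908]
tcp_rot: [-0.001, 0.76, 0.65, -0.001]
wrist_force: [-7.3, 3.6, 2.2]
gripper_width: 0.0088
```

Emit:
move_arm --rows '[[[0, 0, 0.06, 0, 0, 0, 1], [0, 0, 0, 0, 0, 0, 1], [0, 0, 0, 0, 0, 0, 1]]]'

```text
t: 24.8
eef_pos: [0.4892, 0.2841, 0.0894]
tcp_rot: [-0.001, 0.76, 0.65, -0.001]
wrist_force: [-8.2, 3.3, 2.4]
gripper_width: 0.0088
```

Emit:
move_arm --rows '[[[-0.01, -0.025, 0.06, 0, 0, 0, 1], [0, 0, 0, 0, 0, 0, 1], [0, 0, 0, 0, 0, 0, 1]]]'

```text
t: 25.1
eef_pos: [0.4891, 0.2841, 0.088]
tcp_rot: [-0.001, 0.76, 0.65, -0.001]
wrist_force: [-6.4, 4.0, 2.1]
gripper_width: 0.0093
```

Emit:
move_arm --rows '[[[0, 0, 0.05, 0, 0, 0, 1], [0, 0, 0, 0, 0, 0, 1], [0, 0, 0, 0, 0, 0, 1]]]'

```text
t: 25.4
eef_pos: [0.4891, 0.2841, 0.0868]
tcp_rot: [-0.001, 0.76, 0.65, -0.001]
wrist_force: [-6.3, 3.8, 1.8]
gripper_width: 0.0087
```

Emit:
move_arm --rows '[[[-0.01, -0.03, 0.04, 0, 0, 0, 1], [0, 0, 0, 0, 0, 0, 1], [0, 0, 0, 0, 0, 0, 1]]]'

```text
t: 25.7
eef_pos: [0.489, 0.2841, 0.086]
tcp_rot: [-0.001, 0.76, 0.65, 0.0]
wrist_force: [-4.9, 4.3, 2.2]
gripper_width: 0.0089
```

Emit:
move_arm --rows '[[[0, 0, 0.04, 0, 0, 0, 1], [0, 0, 0, 0, 0, 0, 1], [0, 0, 0, 0, 0, 0, 1]]]'

```text
t: 26.0
eef_pos: [0.489, 0.2842, 0.085]
tcp_rot: [-0.001, 0.76, 0.65, -0.0]
wrist_force: [-5.1, 4.2, 2.3]
gripper_width: 0.0091
```

Emit:
move_arm --rows '[[[0, 0, 0.04, 0, 0, 0, 1], [0, 0, 0, 0, 0, 0, 1], [0, 0, 0, 0, 0, 0, 1]]]'

```text
t: 26.3
eef_pos: [0.489, 0.2841, 0.084]
tcp_rot: [-0.001, 0.76, 0.65, -0.0]
wrist_force: [-4.7, 3.3, 2.8]
gripper_width: 0.0093
```

Emit:
move_arm --rows '[[[0, 0, 0.03, 0, 0, 0, 1], [0, 0, 0, 0, 0, 0, 1], [0, 0, 0, 0, 0, 0, 1]]]'

```text
t: 26.6
eef_pos: [0.489, 0.2842, 0.0833]
tcp_rot: [-0.001, 0.76, 0.65, -0.0]
wrist_force: [-5.2, 4.0, 2.5]
gripper_width: 0.0091
```

Emit:
move_arm --rows '[[[0, 0, 0.03, 0, 0, 0, 1], [0, 0, 0.03, 0, 0, 0, 1], [0, 0, 0, 0, 0, 0, 1], [0, 0, 0, 0, 0, 0, 1]]]'

```text
t: 27.0
eef_pos: [0.4889, 0.2841, 0.0817]
tcp_rot: [-0.001, 0.76, 0.65, -0.0]
wrist_force: [-5.6, 4.5, 2.7]
gripper_width: 0.009
```

Emit:
move_arm --rows '[[[0, 0, 0.03, 0, 0, 0, 1], [0, 0, 0, 0, 0, 0, 1], [0, 0, 0, 0, 0, 0, 1]]]'

```text
t: 27.3
eef_pos: [0.489, 0.2842, 0.0812]
tcp_rot: [-0.001, 0.76, 0.65, 0.0]
wrist_force: [-6.4, 3.0, 5.8]
gripper_width: 0.009
```

Emit:
move_arm --rows '[[[0, 0, 0.02, 0, 0, 0, 1], [0, 0, 0, 0, 0, 0, 1], [0, 0, 0, 0, 0, 0, 1]]]'

```text
t: 27.6
eef_pos: [0.489, 0.2842, 0.081]
tcp_rot: [-0.001, 0.76, 0.65, 0.0]
wrist_force: [-6.5, 2.8, 10.1]
gripper_width: 0.0091
```

Emit:
move_arm --rows '[[[0, 0, 0.02, 0, 0, 0, 1], [0, 0, 0, 0, 0, 0, 1], [0, 0, 0, 0, 0, 0, 1]]]'

```text
t: 27.9
eef_pos: [0.489, 0.2842, 0.0808]
tcp_rot: [-0.001, 0.76, 0.65, 0.0]
wrist_force: [-6.7, 2.2, 12.6]
gripper_width: 0.0095
```

Emit:
move_arm --rows '[[[0, 0, 0.015, 0, 0, 0, 1], [0, 0, 0, 0, 0, 0, 1], [0, 0, 0, 0, 0, 0, 1], [0, 0, 0, 0, 0, 0, 1]]]'

```text
t: 28.3
eef_pos: [0.489, 0.2842, 0.0806]
tcp_rot: [-0.001, 0.76, 0.65, 0.0]
wrist_force: [-8.0, 2.4, 15.1]
gripper_width: 0.0091
```

Emit:
move_arm --rows '[[[0, 0, 0, 0, 0, 0, 0.6], [0, 0, 0, 0, 0, 0, 0.4], [0, 0, 0, 0, 0, 0, 0.4], [0, 0, 0, 0, 0, 0, 0.4]]]'

```text
t: 28.7
eef_pos: [0.4899, 0.2826, 0.079]
tcp_rot: [0.0, 0.761, 0.649, -0.0]
wrist_force: [0.0, -0.8, -0.6]
gripper_width: 0.0276
```

Emit:
move_arm --rows '[[[0, 0, -0.3, 0, 0, 0, 0.4], [0, 0, -0.6, 0, 0, 0, 0.4], [0, 0, -1, 0, 0, 0, 0.4], [0, 0, -1, 0, 0, 0, 0], [-1, 0, -1, 0, 0, 0, -1], [-1, 0, -1, 0, 0, 0, -1], [-1, 0, -1, 0, 0, 0, -1], [-1, 0.5, -1, 0, 0, 0, -1], [-1, 0.5, -1, 0, 0, 0, -1], [0, 0.5, -1, 0, 0, 0, -1], [0, 0, 0, 0, 0, 0, -1], [0, 0, 0, 0, 0, 0, -1]]]'

```text
t: 29.9
eef_pos: [0.5068, 0.1535, 0.302]
tcp_rot: [0.0, 0.761, 0.649, 0.0]
wrist_force: [0.7, -0.1, -1.0]
gripper_width: 0.0916
```

```bash
python3 - <<'E'
from h import *
s=manip.read_state(); print(s["eef_pos"],s["wrist_force"],s["t"]); TK=wpose(s); im=manip.read_camera("wrist"); sc=manip.read_camera("scene")
O=np.array([.5277,.1778]);yaw=np.deg2rad(-9);ax=np.array([np.cos(yaw),np.sin(yaw)]);ay=np.array([-np.sin(yaw),np.cos(yaw)])
f=lambda p:(round(float((p[:2]-O)@ax),4),round(float((p[:2]-O)@ay),4),round(float(p[2]),4))
for c in("wrist","scene"):
  for t in ("clamp_bar","clamp_hinge","clamp_pad","end_stop","pipe"):
    for d in manip.place_of(t,c)[:1]: print(c,t,f(np.array(d["location"])),round(d["confidence"],2))
save(np.hstack([cv2.resize(im[:280,120:400],(400,400)),cv2.resize(sc[190:300,245:375],(400,400),interpolation=cv2.INTER_CUBIC)]),'f1.png')
E
```

```text
[0.5068209  0.15353583 0.30204179] [ 0.66042754 -0.14714737 -0.97363582] 29.9
wrist clamp_bar (-0.0544, 0.0998, 0.11) 0.95
wrist clamp_hinge (0.0576, 0.0643, 0.1073) 0.57
wrist clamp_pad (0.0015, 0.0697, 0.1015) 0.54
wrist end_stop (-0.0024, -0.1048, 0.0646) 0.87
wrist pipe (-0.0037, -0.0027, 0.0618) 0.94
scene clamp_bar (-0.0561, 0.0973, 0.1002) 0.7
scene clamp_hinge (0.057, 0.0684, 0.103) 0.82
scene end_stop (0.0009, -0.1004, 0.0662) 0.43
scene pipe (0.2201, -0.3418, 0.0215) 0.91
```

View pics/f1.png

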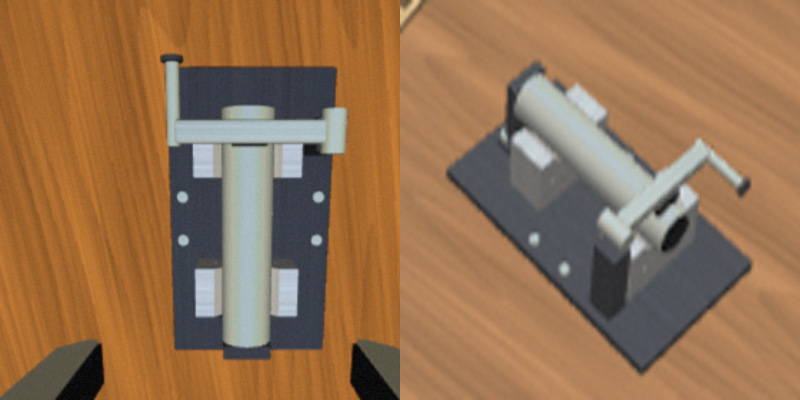

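```bash
python3 -c "
from bench import manip
print(manip.hand_in())"
```

```text
the job is handed in; nothing more can be done
None
```

The pipe is bedded in the V against the end stop, with the clamp closed on it and the arm clear. I handed the job in at about t = 30 s of the 72 s allowed; no verdict is reported.

- **Pipe:** I took the grey pipe from the rack, lowered it by feel and let it settle in the V. With the clamp open I slid it home. It stalled on the stop at 12.4 N, of which about 3.5 N was friction.
- **Clamp:** I pinched the bar, swung it over and pressed it down to 15 N vertical (about 17 N in all), then let go and lifted away.
- **Last look:** the wrist and scene views show the pipe in the V with its end on the stop, and the clamp arm level across it. The bar was located within a few mm of its closed place.
- **Pad hold not measured:** after release I checked the clamp only by eye. I did not press the bar again to test that it holds.
- **Force over the limit:** one move went along the wrong axis and pulled on the gripped clamp bar with about 33 N for a moment, over the 20 N by-hand limit. I undid it at once.
- **Height mismatch:** the clamp met the pipe with the fingers about 5 mm lower than I had worked out. I think the bar sat off-centre in the pads. The contact was stiff and the pictures show the arm level.

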